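Load a tea tin through the sprung flap of the counter's stock lane

TASK

Pick up the red tea tin, stand it in the open mouth of the loading lane and push it from behind, in through the orange sprung flap, until you feel it press firmly on the hidden sprung end plate: about 10 N on the plate, and never more than 20 N. Then draw back out so that the flap swings fully shut behind the tin. Leave the tin standing in the lane, and do not disturb the other things on the counter.

Things in the scene. Friction and masses are not known exactly. Their poses are not given: they have to be found in the camera images.
- red_tin_mid (a point): Centre (half-way up) of the red round tea tin with a steel lid and a white paper band: 60 mm diameter, 62 mm tall, about 0.25 kg, standing loose on the counter. Its z axis is its upright axis. The other tin is green; the two may have changed places.
- lane: The loading lane, fixed, but placed and turned differently each time. Origin: on the counter top under the closed flap, mid-lane. x points along the lane, the way in; y to the left; z up. Steel floor plate 6 mm thick, x = -125 to +235 mm, 110 mm wide. Pushing the tin along takes 0.5 to 2 N of friction; the flap adds up to 5 N until the tin's centre is about 90 mm past the gate.
- mouth (a point): Where to set the tin down: mid-lane on top of the floor plate, at lane x = -60 mm (60 mm before the flap); axes as the lane's. Open above. Two low guides (tops 20 mm above the counter) narrow from 49 mm either side of mid-lane at x = -71 mm to 31 mm at x = -8 mm and lead a tin pushed from behind to the middle.
- gate (a point): Mid-lane in the plane of the closed flap (x = 0), 37 mm above the counter; axes as the lane's. Posts 62 mm apart, 76 mm high. Beyond, the lane is 62 mm wide at the floor. Roof strips (72 to 76 mm above the counter) leave a slot 48 mm wide along mid-lane, open above from x = 0 to 132 mm: too narrow to lower the tin through, but closed fingers reaching down it can follow the tin.
- hood (a point): Centre of the top of the black hood, 81 mm above the counter, at lane x = 184 mm; it covers x = 132 to 236 mm. Hidden under it is an upright sprung end plate: the tin first touches it with its centre somewhere from x = 110 to 155 mm. Where differs each time and is not reported: feel for it. The plate gives 1 mm per 3 N and bottoms after 10 mm.
- flap (a joint): Angle of the orange flap, rad: 0 shut across the lane, growing as it swings inward, at most 1.7. Leaf 60 mm long, 4 mm thick, 16 to 66 mm above the counter, hinged upright on the left post (36 mm left of mid-lane). Its spring always swings it shut (0.04 N m shut, 0.1 N m wide open), behind the tin once the tin's centre is about 90 mm past the gate and nothing is in its way.
- green_tin_mid (a point): Centre (half-way up) of the green tea tin, same size as the red one; to be left alone.
- mug: Blue mug, 80 mm wide, 90 mm tall, origin at the centre of its underside; bystander.
- sugar_jar: Glass jar with steel cap, 70 mm wide, 110 mm tall, origin under its centre; bystander.
- card_reader: White card reader lying flat, 100 x 70 x 30 mm, origin under its centre; bystander.
- keys: Copper-coloured fob with two keys, about 100 mm long, 8 mm high, origin under the fob's centre; bystander.
- saucer_bowl: White bowl, 110 mm wide, 45 mm tall, origin under its centre; bystander.
- spoon: Metal spoon lying on the counter, origin under it; bystander.
Things that resemble listed ones, but are neither listed nor needed, are in the scene too. What is shaped like the part that bears red_tin_mid but black, blue or purple is not meant.

How it is judged (in metres and radians):
On the way, in this order (a step that is already met when the one before it is completed fails the run):
1. the red tin stands upright in the lane's mouth before the flap, flap shut (x of red_tin_mid in the frame of lane between -0.125 and -0.025 m and y of red_tin_mid in the frame of lane between -0.03 and 0.03 m and z of red_tin_mid in the frame of lane below 0.042 m and angle between red_tin_mid's own z axis and vertical below 0.1 rad and value of joint flap below 0.1 rad), for 0.1 s.
2. the tin is in the gateway, upright on the lane floor, holding the flap open (x of red_tin_mid in the frame of lane between 0 and 0.085 m and z of red_tin_mid in the frame of lane below 0.045 m and value of joint flap above 0.6 rad), for 0.05 s.
3. the tin is pressed on the hidden end plate with 5 N or more (x of red_tin_mid in the frame of lane above 0.1 m and contact force between red_tin and endplate_c0 above 5 N), for 0.1 s.
At the end, for the whole second after the job is handed in: The red tin stands at rest and upright (within 0.1 rad) on the lane floor, its centre 95 to 170 mm past the flap and within 12 mm of mid-lane, after having been pressed on the end plate with at least 5 N; the flap is shut behind it (under 0.08 rad) (x of red_tin_mid in the frame of lane between 0.095 and 0.17 m and y of red_tin_mid in the frame of lane between -0.012 and 0.012 m and z of red_tin_mid in the frame of lane below 0.042 m and angle between red_tin_mid's own z axis and vertical below 0.1 rad and linear speed of red_tin below 0.01 m/s and value of joint flap below 0.08 rad); the robot touches nothing.
It fails at once if the tin presses the end plate with more than 20 N (contact force between red_tin and endplate_c0 above 20 N).
It fails at once if a bystander is moved by more than 30 mm (distance of any of green_tin_mid, mug, sugar_jar, card_reader, keys, saucer_bowl, spoon from where it was at the start of the episode above 0.03 m).
It also fails if it takes over 58 s, if anything falls off the work surface, if the arm or the gripper's body presses on something with over 40 N, if the wrist force passes 120 N, or if a joint passes its speed limit or range.

ROBOT

A 6-joint arm with a two-finger parallel gripper is mounted at the origin on the work surface. World frame = base frame: x ahead of the robot, y to its left, z up, the work surface at z = 0. Lengths are in mm, angles in rad, forces in N, time in s.
With the tool pointing down it reaches from about 300 to 775 mm from the base axis. Payload 14.6 kg.
Tool frame: the origin (TCP) lies at the very end of the fingers, on their centre line; the grasp point (between the pads) lies 19 mm behind it; z points along the fingers, y is the line along which they close (so a half turn about z gives the same grasp; the last joint's range is limited). The gripper opens to 94 mm and grips with 3 to 60 N. Pads are 16 mm wide; open, the fingers measure 119 mm over their backs; the gripper's body (75 mm by 177 mm) begins 78 mm behind the grasp point.
Start: joints at [-1.369, 0.3, 1.521, -0, 1.321, -0.067], TCP at [146.059, -530.241, 168.046] pointing down, gripper open.
Joint ranges: [-3.03, 3.03], [-0.79, 2.21], [0.23, 2.52], [-1.04, 4.18], [0, 3.07], [-2.55, 2.55]. Speed limits (rad/s): [2.22, 2.22, 2.57, 3.14, 3.14, 3.14].

INTERFACE

Orientations are given as [roll, pitch, yaw] about the fixed x, y, z axes, in that order (R = Rz(yaw) Ry(pitch) Rx(roll)).
In Python, from cell import manip, eyes, ticket gives the robot as it stands. The module is installed in compiled form; this text tells all that it offers.
- The arm moves only by the tool arm_command, never from a script. Its argument "plan" is a list of rows, each a list of 5 numbers: the opening, from -1 (shut) to 1 (fully open), then the shift along the tool's x, y, z in m, then the turn about the tool's z in rad. In form: [[jaw, dx, dy, dz, roll], ...]. A call has 1 to 20 rows; each row shifts and turns the commanded pose from where the row before left it, along the tool's axes as they then stand; what a row does not reach is not made up. A row lasts 1/8 s, in which the tool goes at most 62.5 mm and 10.7 degrees, less where a joint would pass 70% of its speed; a pose out of reach is approached as far as the arm can. A call is refused whole if a number of a shift passes 0.0625 or a number of a turn 0.188, either way. A call with a gripper value outside its range is refused whole. The fingers move at their own pace and stop on an object; "newtons" is the grip in N (left out, the last holds). Time passes only in rows, so rows that do not move let the fingers close. It gives the time, the measured TCP pose, the force, the opening and the grip force at its end, in the units of the state.
- manip.read_state(): the state, without advancing time (a new reading comes with each control period).
- eyes.camera(name): name is "scene" or "top" or "wrist"; returns a dict with "img" (480x640x3 uint8, blue, green, red), "z_map" (480x640 float32, mm along the optical axis (not along the pixel's ray), 0 where there is no reading), "fx", "fy", "cx", "cy" (pixels), "eye" and "orientation" of the camera in the world. Camera axes: x right, y down, z forward; pixel columns grow to the right and rows downward; lengths in mm; the calibration is good to about 2 mm. The wrist camera is an equidistant fisheye: a pixel r from the principal point sees the ray r / f radians off the axis. A picture is of the moment at which its call begins.
- ticket.sign_off(): hands the job in; it is judged then, once.
The state is a dict: "clock": time; "joints": joint angles; "qd": joint speeds; "effort": joint torques, N m; "eef_pos": TCP position; "eef_rot": TCP orientation; "wrist_force": force on the tool from outside, world axes, zero at the start; "moment": the same for the moment, N m; "finger_gap": finger opening in mm; "finger_force": force on a finger pad.
Only numpy, scipy, OpenCV 4.12 (cv2) and the standard library are available. Lean on these libraries where they do the work, as an engineer would, in place of code of your own. Each camera call takes 0.05 s, during which the arm holds its last target. There are 200 camera calls.

## Working session

There is one attempt and no reset: what is moved stays moved. The work goes in short steps, Python scripts to look and compute and a tool call to move; the robot and the scene stay as the last step left them, time stands still between calls to the robot, and variables do not carry over. Pictures are saved under pics/ and viewed, at most 13 in all, crops included, and the job is handed in when it is done.

Besides the shell and the picture viewer there is one more tool, called after "Request:" in YAML: its name, and indented under it one key for each argument. arm_command: Moves the arm, as the interface text tells. Its arguments: {"type":"object","properties":{"plan":{"type":"array"},"newtons":{"type":"number"}},"required":["plan"]}

```bash
mkdir -p pics
python3 - <<'E'
from cell import manip, eyes
import cv2, numpy as np, pickle
s=manip.read_state();print(s)
d={}
for n in("scene","top"):
    c=eyes.camera(n);d[n]=c;cv2.imwrite(f"pics/{n}0.png",c["img"]);print(n,c["fx"],c["fy"],c["cx"],c["cy"],c["eye"],c["orientation"])
pickle.dump(d,open("d0.pkl","wb"))
E
```

```text
{'clock': 0.0, 'joints': array([-1.36856621e+00,  3.00477119e-01,  1.52153812e+00, -1.60939567e-05,
        1.32069854e+00, -6.65908407e-02]), 'qd': array([ 0.00132695,  0.00132128,  0.00181949,  0.00120538,  0.00035626,
       -0.0003931 ]), 'effort': array([-3.67568151e-03, -5.31814563e+01, -3.52741063e+01,  7.06866989e-02,
        2.43681466e-02, -1.27103090e-04]), 'eef_pos': array([ 146.01683006, -529.96557203,  167.50122537]), 'eef_rot': array([-3.14047298e+00, -5.90470469e-05,  2.68824916e-01]), 'wrist_force': array([ 0.22776203, -0.03715896, -0.6543245 ]), 'moment': array([ 0.0041896 ,  0.02681069, -0.03690611]), 'finger_force': 0.0, 'finger_gap': 93.94627750576647}
scene 608.4313063274878 608.4313063274878 313.34237330042805 235.31819548635403 [1333.97242895 -278.93535303 1302.74248226] [-2.53913435 -0.00730747  1.08505336]
top 533.0688903825941 533.0688903825941 320.0710767773254 239.83461225894834 [ 417.42026844   92.55705621 1238.56310901] [-3.00766256e+00 -2.18824812e-03 -1.58914940e+00]
```

View pics/top0.png

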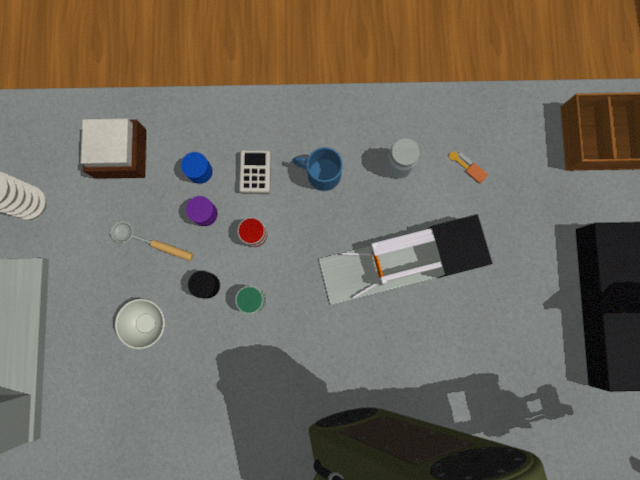

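View pics/scene0.png

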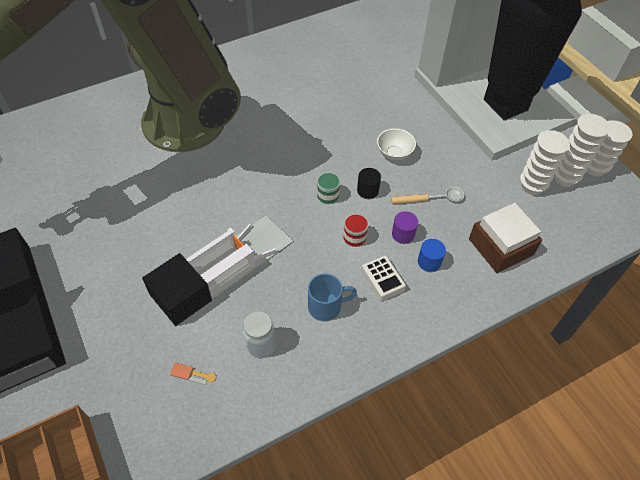

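The red tin is at top (252,232) and scene (355,230). Its look-alikes are purple (202,211), blue (197,168), black (204,285) and green (249,299). Only (252,232) is red with a white band. The lane's open mouth is at top (330,280), the orange flap at (378,265) and the hood at (463,245).

```bash
cat > h.py <<'E'
import numpy as np, cv2
from scipy.spatial.transform import Rotation as Ro
def R(c): return Ro.from_euler("xyz",c["orientation"]).as_matrix()
def ray(c,uv,z):
    uv=np.atleast_2d(np.asarray(uv,float))
    d=np.c_[(uv[:,0]-c["cx"])/c["fx"],(uv[:,1]-c["cy"])/c["fy"],np.ones(len(uv))]@R(c).T
    e=np.asarray(c["eye"]); return e+d*((z-e[2])/d[:,2])[:,None]
def cloud(c):
    v,u=np.mgrid[:480,:640]; Z=c["z_map"].astype(float)
    p=np.stack([(u-c["cx"])/c["fx"]*Z,(v-c["cy"])/c["fy"]*Z,Z],-1)
    P=p@R(c).T+np.asarray(c["eye"]); P[Z==0]=np.nan; return P
def biggest(m):
    n,l,s,ce=cv2.connectedComponentsWithStats(m.astype(np.uint8)); i=1+s[1:,4].argmax(); return l==i
E
python3 - <<'E'
from h import *
import pickle
d=pickle.load(open("d0.pkl","rb")); c=d["top"]; P=cloud(c); img=c["img"]
hsv=cv2.cvtColor(img,cv2.COLOR_BGR2HSV)
print("counter z",np.nanmedian(P[330:340,60:80,2]) , np.nanmedian(P[200:220,330:400,2]))
def roi(m,u0,u1,v0,v1):
    o=np.zeros_like(m);o[v0:v1,u0:u1]=m[v0:v1,u0:u1];return o
# tins: top faces by height
for n,b in dict(red=(230,275,210,255),green=(228,270,280,320)).items():
    m=biggest(roi((P[...,2]>55),*b)); cn=cv2.findContours(m.astype(np.uint8),0,1)[0][0]
    (u,v),r=cv2.minEnclosingCircle(cn); print(n,np.nanmedian(P[m][:,2]),P[m][:,:2].mean(0),m.sum(),ray(c,[u,v],62),r*1180/533)
# red colour, rays of lid
m=biggest(roi((hsv[...,1]>120)&((hsv[...,0]<8)|(hsv[...,0]>172)),225,280,205,260))
print("redmask",m.sum(),np.argwhere(m).mean(0)[::-1])
# hood
m=biggest(roi((img.max(-1)<60)&(P[...,2]>60),420,500,205,285)); 
rc=cv2.minAreaRect(ray(c,np.argwhere(m)[:,::-1],81)[:,:2].astype(np.float32)); print("hood z",np.nanmedian(P[m][:,2]),rc,cv2.boxPoints(rc).round(1).tolist())
# strips white
m=roi((img.min(-1)>190)&(P[...,2]>60),365,445,220,285)
q=ray(c,np.argwhere(m)[:,::-1],76)[:,:2].astype(np.float32); rc=cv2.minAreaRect(q); print("strips",rc,cv2.boxPoints(rc).round(1).tolist())
m=biggest(roi((hsv[...,1]>150)&(hsv[...,0]<20),365,390,245,285)); q=ray(c,np.argwhere(m)[:,::-1],66)
print("flap",m.sum(),q.mean(0),cv2.minAreaRect(q[:,:2].astype(np.float32)))
m=roi((P[...,2]>40)&(P[...,2]<95),310,500,205,310); print('cloud>40',cv2.minAreaRect(P[m][:,:2].astype(np.float32)))
a=cv2.resize(img[195:315,225:275],None,fx=4.5,fy=4.5,interpolation=2); b=cv2.resize(img[205:315,310:500],None,fx=2.8,fy=2.8,interpolation=2)
s=cv2.resize(d["scene"]["img"][165:275,310:450],None,fx=1.7,fy=2.1)
H=np.zeros((545,800,3),np.uint8);H[:540,:225]=a;H[:308,232:764]=b;H[312:543,300:538]=s
cv2.imwrite("pics/crop.png",H)
E
```

```text
counter z 1.5273491663283494 1.7069355533064936
red 63.64960875428039 [600.43314568 239.86054768] 580 [[600.50664281 240.06629323  62.        ]] 30.31859367470804
green 63.629624404193805 [447.39521372 244.15346257] 608 [[447.3732017  244.37542261  62.        ]] 30.9594712964142
redmask 478 [250.74058577 230.30962343]
hood z 82.84679895158456 ((557.8723754882812, -220.138916015625), (113.93892669677734, 108.07384490966797), 13.48487663269043) [[489.8999938964844, -180.89999389648438], [515.0999755859375, -286.0], [625.9000244140625, -259.3999938964844], [600.7000122070312, -154.3000030517578]]
strips ((536.0144653320312, -102.0479965209961), (88.06290435791016, 132.227294921875), 13.558134078979492) [[477.70001220703125, -48.099998474121094], [508.70001220703125, -176.60000610351562], [594.2999877929688, -156.0], [563.2999877929688, -27.5]]
flap 84 [514.54418875 -39.4069124   66.        ] ((516.9461669921875, -38.58342742919922), (52.35409927368164, 9.107796669006348), 14.5108642578125)
cloud>40 ((542.6785888671875, -156.6395721435547), (114.03941345214844, 244.45779418945312), 13.370270729064941)
```

View pics/crop.png

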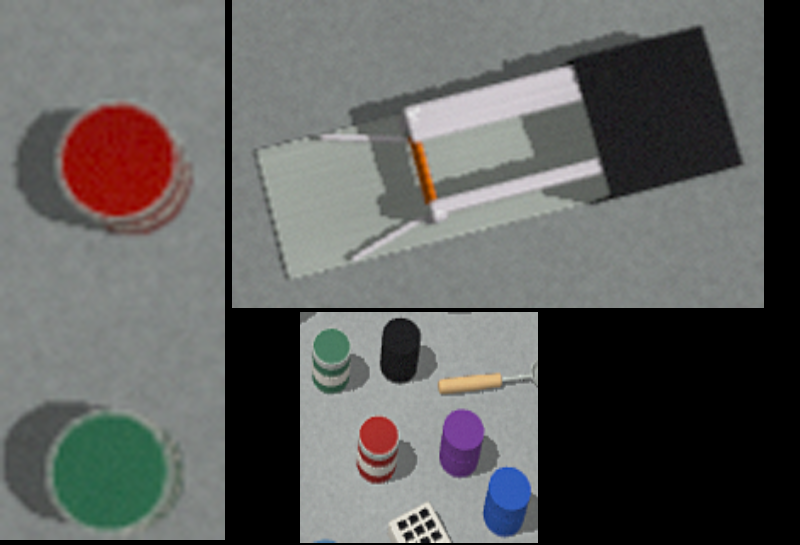

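The crop confirms it: the red tin with white bands, next to the green one. The lane runs from its mouth (left) through the orange flap to the hood. Now I'll refine the lane frame using height bands.

Run:
```python
from h import *
import pickle
d=pickle.load(open("d0.pkl","rb")); c=d["top"]; P=cloud(c); P[...,2]-=1.6; img=c["img"]
th=-np.pi/2+np.radians(13.45); ex=np.array([np.cos(th),np.sin(th)]); ey=np.array([-ex[1],ex[0]]); O=np.array([515,-41.3])
L=np.stack([(P[...,:2]-O)@ex,(P[...,:2]-O)@ey,P[...,2]],-1)
S=L[205:310,310:500].reshape(-1,3); S=S[~np.isnan(S[:,0])]; I=img[205:310,310:500].reshape(-1,3)
def ext(n,m): print(n,m.sum(),np.percentile(S[m][:,0],[.5,99.5]).round(1),np.percentile(S[m][:,1],[.5,99.5]).round(1))
x,y,z=S.T
ext("hood",(z>79)&(z<84)&(x>100)); ext("roof",(z>70)&(z<79)&(x<125)); 
ext("plate front",(z>3.5)&(z<9)&(x<-75)&(abs(y)<80)&(x>-150))
for a,b in((10,45),(45,80),(80,118)):
    m=(z>70)&(z<78)&(x>a)&(x<b)&(abs(y)<60); 
    print("strips",a, np.percentile(y[m&(y<0)],[1,99]).round(1),np.percentile(y[m&(y>0)],[1,99]).round(1))
for a,b in((-120,-100),(-100,-80)):
    m=(z>3.5)&(z<9)&(x>a)&(x<b)&(abs(y)<80); print("plate",a,np.percentile(y[m],[1,99]).round(1))
for a,b in((130,160),(160,190),(190,220)):
    m=(z>79)&(x>a)&(x<b); print("hood y",a,np.percentile(y[m],[1,99]).round(1))
# scene-camera check
c=d["scene"];P=cloud(c);L=np.stack([(P[...,:2]-O)@ex,(P[...,:2]-O)@ey,P[...,2]],-1)
S=L[210:330,135:300].reshape(-1,3);x,y,z=S.T
print("scene counter",np.nanmedian(P[300:320,215:235,2]))
ext("hood s",(z>78)&(z<86)&(x>100)&(x<260)); ext("plate s",(z>3.5)&(z<9)&(x<-75)&(abs(y)<80)&(x>-150))
```

```text
hood 1936 [109.5 239. ] [-56.4  56.3]
roof 927 [ -3.3 123.8] [-37.   52.1]
plate front 816 [-148.4  -75.2] [-63.6  75. ]
strips 10 [-34.4 -23.8] [24.6 52. ]
strips 45 [-34.8 -23.8] [24.5 51.6]
strips 80 [-34.6 -24. ] [24.4 51.6]
plate -120 [-54.5  68.7]
plate -100 [-62.8  74.1]
hood y 130 [-55.6  55.7]
hood y 160 [-55.8  56. ]
hood y 190 [-56.   55.9]
scene counter -0.676169034788245
hood s 1641 [107.4 239.6] [-56.4  57.8]
plate s 465 [-148.7  -75.6] [-70.5  76.9]
```

Run:
```python
from h import *
import pickle
d=pickle.load(open("d0.pkl","rb"))
a=np.array([146,-530.]);b=np.array([600,240.])
for n in d:
    P=cloud(d[n]).reshape(-1,3);P=P[~np.isnan(P[:,0])]
    # black cabinet extents
    m=(P[:,1]<-380)&(P[:,2]>60)&(P[:,0]>120); print(n,"right obj",m.sum(),P[m].min(0).round(),P[m].max(0).round())
    u=(b-a)/np.linalg.norm(b-a); t=(P[:,:2]-a)@u; w=abs((P[:,:2]-a)@np.array([-u[1],u[0]]))
    for t0 in range(0,900,150):
        m=(t>t0)&(t<t0+150)&(w<110); print(t0,m.sum(),np.percentile(P[m][:,2],99.5).round() if m.any() else None)
```

```text
scene right obj 6855 [ 136. -664.   60.] [ 901. -472.  228.]
0 3571 213.0
150 5443 591.0
300 3952 601.0
450 3362 79.0
600 3802 77.0
750 4260 65.0
top right obj 9176 [ 122. -657.   60.] [ 902. -470.  248.]
0 7205 234.0
150 6570 8.0
300 6759 661.0
450 6312 80.0
600 6232 80.0
750 6142 67.0
```

Request:
arm_command:
  plan:
    - [1,0,0,0,-0.18]
    - [1,0,0,0,-0.18]
    - [1,0,0,0,-0.18]
    - [1,0,0,0,-0.18]

```text
clock: 0.6
eef_pos: [146.0, -530.1, 167.7]
eef_rot: [-3.141, -0.001, 0.995]
wrist_force: [0.3, -0.5, 0.5]
finger_gap: 94.3
finger_force: 0.0
```

Request:
arm_command:
  plan:
    - [1,0.042,-0.027,0,0]
    - [1,0.042,-0.027,0,0]
    - [1,0.042,-0.027,0,0]
    - [1,0.042,-0.027,0,-0.18]
    - [1,0,0,0,-0.18]
    - [1,0,0,0,-0.18]
    - [1,0,0,0,-0.18]
    - [1,0,0,0,-0.09]

```text
clock: 1.6
eef_pos: [148.2, -330.4, 167.9]
eef_rot: [-3.142, -0.0, 1.803]
wrist_force: [-0.1, 0.3, -0.5]
finger_gap: 94.4
finger_force: 0.0
```

Request:
arm_command:
  plan:
    - [1,0.0322,0.0408,0,0]
    - [1,0.0322,0.0408,0,0]
    - [1,0.0322,0.0408,0,0]
    - [1,0.0322,0.0408,0,0]
    - [1,0.0322,0.0408,0,0]
    - [1,0.0322,0.0408,0,0]
    - [1,0.0322,0.0408,0,0]
    - [1,0.0322,0.0408,0,0]
    - [1,0.0322,0.0408,0,0]
    - [1,0.0322,0.0408,0,0]
    - [1,0.0322,0.0408,0,0]
    - [1,0.0322,0.0408,0,0]
    - [1,0.0322,0.0408,0,0]
    - [1,0.0322,0.0408,0,0]
    - [1,0,0,0,0]

```text
clock: 3.48
eef_pos: [603.1, 239.8, 165.8]
eef_rot: [-3.139, 0.0, 1.801]
wrist_force: [-0.3, -0.6, 0.0]
finger_gap: 93.8
finger_force: 0.0
```

Run:
```python
from h import *
from cell import manip,eyes
s=manip.read_state();c=eyes.camera("wrist");img=c["img"];cv2.imwrite("pics/w1.png",img)
print(s["eef_pos"],s["eef_rot"],c["eye"],c["orientation"],c["fx"],c["cx"],c["cy"])
h=cv2.cvtColor(img,cv2.COLOR_BGR2HSV); m=biggest((h[...,1]>140)&((h[...,0]<6)|(h[...,0]>174))&(h[...,2]>60))
cn=max(cv2.findContours(m.astype(np.uint8),0,1)[0],key=len)[:,0].astype(float)
def fray(uv,z):
    q=uv-[c["cx"],c["cy"]];r=np.hypot(*q.T);t=r/c["fx"];D=np.c_[q/np.maximum(r,1e-9)[:,None]*np.sin(t)[:,None],np.cos(t)]@R(c).T
    e=np.asarray(c["eye"]);return e+D*((z-e[2])/D[:,2])[:,None]
p=fray(cn,62);print(cn.mean(0),m.sum(),cv2.minEnclosingCircle(p[:,:2].astype(np.float32)))
print(cv2.fitEllipse(p[:,:2].astype(np.float32)))
```

```text
[603.06271158 239.76175562 165.81216046] [-3.13897294e+00  6.63937872e-05  1.80099509e+00] [587.18847173 310.02347351 381.54397106] [2.88895906e+00 1.56268882e-03 2.30184879e-01] 371.64829954431775 323.9722829050255 240.65382893184915
[321.11904762 225.82738095] 2842 ((600.2218017578125, 241.76011657714844), 26.932601928710938)
((600.1329345703125, 241.84547424316406), (52.723846435546875, 52.964927673339844), 98.07646179199219)
```

View pics/w1.png

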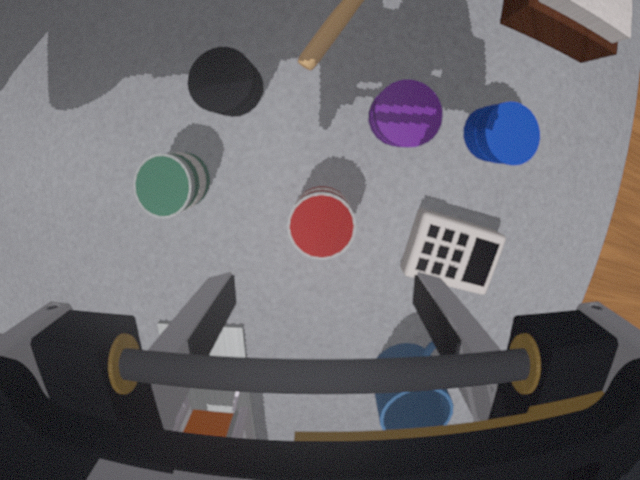

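The wrist view shows the red tin's lid at (321,226), between the fingers. The card reader, with its near edge at about (405,270), is clear of the right finger.

Request:
arm_command:
  plan:
    - [1,0.0018,-0.0024,0.03,0]
    - [1,0,0,0.03,0]
    - [1,0,0,0.03,0]
    - [1,0,0,0.03,0]
    - [1,0,0,0.018,0]
    - [1,0,0,0,0]
    - [-1,0,0,0,0]
    - [-1,0,0,0,0]
    - [-1,0,0,0,0]
    - [-1,0,0,0,0]
    - [-1,0,0,0,0]
    - [-1,0,0,0,0]
  newtons: 20

```text
clock: 5.03
eef_pos: [600.0, 238.9, 30.0]
eef_rot: [-3.142, -0.0, 1.799]
wrist_force: [-0.5, 0.2, -0.7]
finger_gap: 37.4
finger_force: 0.0
```

Run:
```python
from h import *
from cell import manip,eyes
print(manip.read_state()["finger_gap"])
a=eyes.camera("wrist")["img"];t=eyes.camera("top")["img"]
H=np.zeros((480,800,3),np.uint8);H[:360,:480]=cv2.resize(a,(480,360));H[:,480:]=cv2.resize(t[150:330,180:300],(320,480));cv2.imwrite("pics/w2.png",H)
```

```text
37.419846575154075
```

View pics/w2.png

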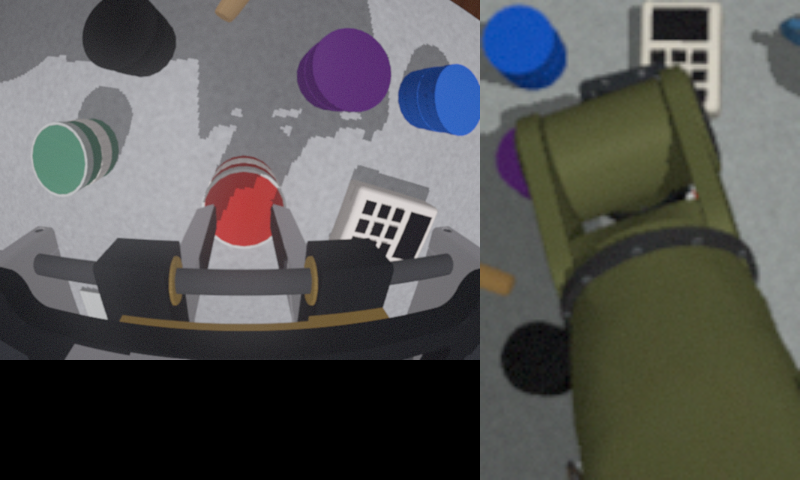

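The fingers sit on the near half of the tin, whose lid is now at (243,208) in the left panel. It has slipped forward or sits further out than I thought, so I'm measuring again.

```bash
cat >> h.py <<'E'
def fray(c,uv,z):
    q=np.atleast_2d(uv)-[c["cx"],c["cy"]];r=np.hypot(*q.T);t=r/c["fx"];D=np.c_[q/np.maximum(r,1e-9)[:,None]*np.sin(t)[:,None],np.cos(t)]@R(c).T
    e=np.asarray(c["eye"]);return e+D*((z-e[2])/D[:,2])[:,None]
def redlid(c,z):
    h=cv2.cvtColor(c["img"],cv2.COLOR_BGR2HSV); m=biggest((h[...,1]>140)&((h[...,0]<6)|(h[...,0]>174))&(h[...,2]>60))
    cn=max(cv2.findContours(m.astype(np.uint8),0,1)[0],key=len)[:,0].astype(float)
    return cv2.minEnclosingCircle(cv2.convexHull(fray(c,cn,z)[:,:2].astype(np.float32))),fray(c,cn,z)
E
python3 - <<'E'
from h import *
from cell import manip,eyes
s=manip.read_state();c=eyes.camera("wrist");s2=manip.read_state()
print(s["finger_gap"],s["finger_force"],s2["finger_gap"],s2["finger_force"],s2["clock"],s2["eef_pos"])
r,p=redlid(c,62);print(r,p[:,:2].min(0),p[:,:2].max(0))
E
```

```text
29.422679533908116 0.0 25.258468934733774 0.0 5.175 [599.98914272 238.89958675  30.05027227]
((599.9974975585938, 241.76019287109375), 27.4482364654541) [581.16902623 214.4060508 ] [625.09202272 269.03014006]
```

Run:
```python
from h import *
from cell import manip,eyes
c=eyes.camera("wrist");s=eyes.camera("scene");st=manip.read_state();print(st["finger_gap"],st["finger_force"],st["clock"])
z=c["z_map"];print(z[230:350:12,200:440:16].round().astype(int))
print(c["eye"],c["orientation"])
H=np.zeros((600,800,3),np.uint8);H[:,:400]=cv2.resize(c["img"][180:360,250:370+20],(400,514))[0:514].__array__() if 0 else cv2.resize(c["img"][200:350,260:390],(400,600))
H[:,400:]=cv2.resize(s["img"][165:285,310:400],(400,600),interpolation=2);cv2.imwrite("pics/w3.png",H)
```

```text
17.21684087637192 0.0 5.275
[[253 253 253 252 254 252 198 189 189 190 216 253 253 254 253]
 [255 255 254   0 256 218 191 191 192 191 191 254 256 255 256]
 [258 255 257 257 257 191 193 191 192 193 192 192 258 259 258]
 [261 260 260 259 260 195 194 194 195 194 194 195 260   0 259]
 [261 261 262 261 262 180 185 197 195 197 181 196 261 262 262]
 [264 264 264 264 264 166 170 197 197 198 167 167 264 265 264]
 [268 268 267 267 266 153 166 199 199 199 152 153 266 266 266]
 [270 270 270 269 142 141 167 201 201 201 145 142 269 268 270]
 [ 81  80  81  81  85 131 167 204 203 203 135 132  82  81  81]
 [ 75  76  76  76  87 123 274 274 274 274 128 125  76  76  76]]
[583.70394644 309.08400419 245.76693078] [ 2.88903508e+00 -1.01580326e-03  2.27968038e-01]
```

View pics/w3.png

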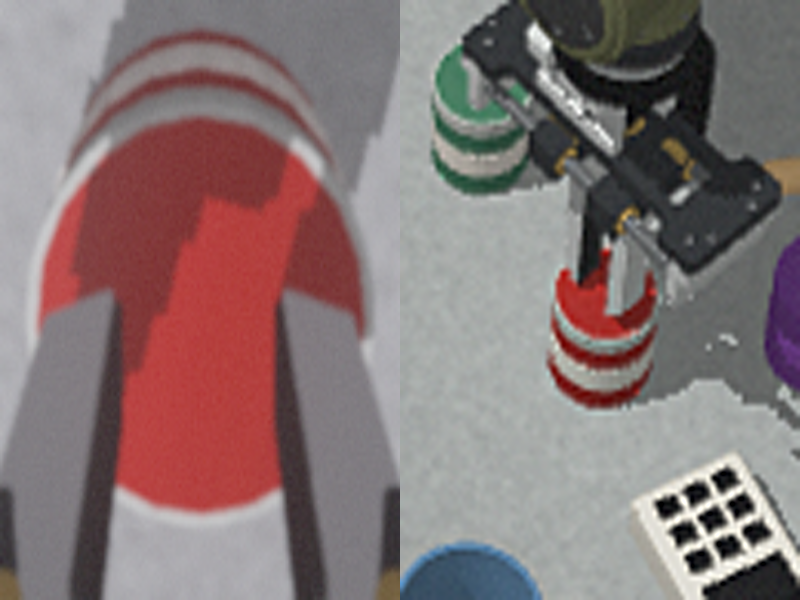

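The picture shows the fingertips hovering over the red lid, with tips near (120,290) and (280,300) in the left panel and shadows on the lid. They aren't beside the tin even though the reported TCP z is 30, so the real fingers end well above that point. I'm measuring the true tip offset and body height from depth before going lower.

Run:
```python
from h import *
from cell import manip,eyes
c=eyes.camera("wrist");s=eyes.camera("scene");st=manip.read_state();T=st["eef_pos"];print(st["finger_gap"],st["clock"],T)
v,u=np.mgrid[:480,:640];q=np.stack([u-c["cx"],v-c["cy"]],-1);r=np.hypot(q[...,0],q[...,1]);t=r/c["fx"]
Z=c["z_map"];p=np.concatenate([q/np.maximum(r,1e-9)[...,None]*(np.tan(t)*Z)[...,None],Z[...,None]],-1)
P=p@R(c).T+c["eye"];P[Z==0]=np.nan
a=st["eef_rot"][2];X=np.array([np.cos(a),np.sin(a)]);Y=np.array([np.sin(a),-np.cos(a)])
def loc(P): return np.stack([(P[...,:2]-T[:2])@X,(P[...,:2]-T[:2])@Y,P[...,2]-T[2]],-1)
L=loc(P)
for v in range(258,345,6):
    row=[]
    for u in range(262,400,8):
        row.append("%d,%d,%d"%tuple(np.nan_to_num(L[v,u])) if np.nan_to_num(L[v,u,2])>36 else ".")
    print(v,*row)
L=loc(cloud(s)).reshape(-1,3);L=L[~np.isnan(L[:,0])]
print("scene hist")
m=(abs(L[:,0])<45)&(abs(L[:,1])<95)
for z in range(30,130,6):
    k=m&(L[:,2]>z)&(L[:,2]<z+6)
    if k.any():print(z,k.sum(),L[k].min(0).round(),L[k].max(0).round())
```

```text
9.48383501553208 5.375 [599.94658817 238.92651229  30.03915121]
258 . . . . . . . . . . . . . . . . . .
264 . . . . . . . . . . . . . . . . . .
270 . . . . . . . . . . . . . . . . . .
276 . . . . 8,-14,40 8,-10,41 . . . . 7,9,37 8,13,40 . . . . . .
282 . . . 8,-17,50 9,-13,51 9,-10,51 . . . . 7,9,46 9,12,51 8,16,50 9,20,51 . . . .
288 . . . 9,-17,58 9,-13,59 7,-10,54 . . . . 6,8,51 8,12,57 8,15,57 9,19,59 . . . .
294 . . 9,-19,65 9,-16,65 8,-12,64 7,-9,60 . . . . 3,8,51 9,11,65 9,15,66 8,18,64 . . . .
300 . . 8,-19,71 9,-15,71 9,-12,71 7,-9,68 . . . . 0,8,53 9,11,71 8,14,71 8,18,71 . . . .
306 . . 8,-18,76 9,-15,78 9,-11,78 7,-8,75 . . . . -2,8,52 9,10,78 8,14,77 9,17,78 9,20,78 . . .
312 . . 8,-17,83 9,-14,83 8,-11,82 7,-8,79 . . . . -5,8,53 8,10,82 9,13,84 8,16,83 9,19,84 . . .
318 . 8,-20,88 8,-17,88 9,-14,89 9,-11,89 7,-8,85 . . . . -7,8,55 6,10,84 8,13,88 8,16,88 8,19,88 . . .
324 32,-14,139 32,-12,139 32,-10,140 9,-13,94 9,-10,94 5,-8,86 . . . . . 7,9,91 9,12,94 9,15,94 32,11,139 33,13,141 32,15,140 32,17,140
330 33,-13,144 32,-11,142 33,-9,143 8,-13,98 9,-10,98 3,-8,87 . . . .
[... 267 characters left out ...]
8,87 . . . . . 8,8,105 9,11,107 8,14,107 32,10,147 33,12,149 32,13,148 33,15,149
scene hist
30 147 [-29. -29.  30.] [29. 34. 36.]
36 24 [-29. -14.  36.] [ 4. 30. 42.]
42 18 [-13. -17.  42.] [ 7. 18. 48.]
48 18 [-13. -18.  48.] [ 6. 20. 54.]
54 24 [-14. -20.  55.] [ 6. 20. 60.]
60 25 [-14. -15.  60.] [ 3. 20. 66.]
66 25 [-13. -16.  67.] [ 6. 20. 72.]
72 25 [-12. -14.  72.] [ 7. 21. 78.]
78 18 [-12. -20.  78.] [ 2. 21. 84.]
84 18 [-13. -16.  84.] [ 4. 21. 90.]
90 14 [-14. -17.  90.] [-1. 20. 96.]
96 13 [-13. -21.  96.] [  8.  19. 101.]
102 11 [-12. -17. 102.] [  7.  19. 108.]
108 4 [-11. -19. 109.] [  4.  21. 110.]
114 1 [-12. -15. 114.] [-12. -15. 114.]
126 5 [-32. -10. 127.] [ -2.  73. 132.]
```

Depth shows the visible fingers ending about 40 mm above the reported TCP. The tips are hovering at z≈70, just over the 62 mm lid, with no contact. I'll treat the true tip as TCP + 40 mm, reopen, and descend carefully while watching the force.

Request:
arm_command:
  plan:
    - [1,0.002,0,-0.01,0]
    - [1,0,0,0,0]
    - [1,0,0,0,0]
    - [1,0,0,0,0]
    - [1,0,0,0,0]
    - [1,0,0,0,0]
    - [1,0,0,0,0]
    - [1,0,0,0,0]
    - [1,0,0,0,0]
    - [1,0,0,0,0]

```text
clock: 6.62
eef_pos: [599.5, 240.9, 40.1]
eef_rot: [-3.142, -0.0, 1.799]
wrist_force: [-0.6, 0.2, 0.2]
finger_gap: 94.4
finger_force: 0.0
```

Request:
arm_command:
  plan:
    - [1,0,0,0.01,0]
    - [1,0,0,0.01,0]
    - [1,0,0,0.01,0]
    - [1,0,0,0,0]

```text
clock: 7.12
eef_pos: [598.9, 240.7, 8.8]
eef_rot: [-3.14, 0.0, 1.799]
wrist_force: [-0.2, -0.8, -0.1]
finger_gap: 94.1
finger_force: 0.0
```

```bash
cat >> h.py <<'E'
def fcloud(c):
    v,u=np.mgrid[:480,:640];q=np.stack([u-c["cx"],v-c["cy"]],-1);r=np.hypot(q[...,0],q[...,1]);t=r/c["fx"]
    Z=c["z_map"];p=np.concatenate([q/np.maximum(r,1e-9)[...,None]*(np.tan(t)*Z)[...,None],Z[...,None]],-1)
    P=p@R(c).T+c["eye"];P[Z==0]=np.nan;return P
def loc(P,st):
    T=st["eef_pos"];a=st["eef_rot"][2];X=np.array([np.cos(a),np.sin(a)]);Y=np.array([np.sin(a),-np.cos(a)])
    return np.stack([(P[...,:2]-T[:2])@X,(P[...,:2]-T[:2])@Y,P[...,2]-T[2]],-1)
E
python3 - <<'E'
from h import *
from cell import manip,eyes
c=eyes.camera("wrist");s=eyes.camera("scene");st=manip.read_state()
L=loc(fcloud(c),st)
for n,L in(("w",L),("s",loc(cloud(s),st))):
    x,y,z=L.reshape(-1,3).T
    for sg in(1,-1):
        for z0 in range(-4,100,8):
            k=(abs(x)<14)&(sg*y>42)&(sg*y<64)&(z>z0)&(z<z0+8)
            print(n,sg,z0,k.sum(),end=" | ")
        print()
r,p=redlid(c,62);print(r,st["eef_pos"])
H=np.zeros((600,800,3),np.uint8);H[:300,:]=cv2.resize(c["img"][180:420,100:540],(800,300)) if 0 else 0
H[:,:400]=cv2.resize(s["img"][165:285,310:400],(400,600),interpolation=2);H[:300,400:]=cv2.resize(c["img"],(400,300));cv2.imwrite("pics/w4.png",H)
E
```

```text
w 1 -4 0 | w 1 4 0 | w 1 12 0 | w 1 20 0 | w 1 28 19 | w 1 36 197 | w 1 44 267 | w 1 52 295 | w 1 60 356 | w 1 68 388 | w 1 76 445 | w 1 84 515 | w 1 92 503 | 
w -1 -4 0 | w -1 4 0 | w -1 12 0 | w -1 20 0 | w -1 28 26 | w -1 36 186 | w -1 44 264 | w -1 52 310 | w -1 60 352 | w -1 68 396 | w -1 76 436 | w -1 84 515 | w -1 92 493 | 
s 1 -4 0 | s 1 4 0 | s 1 12 0 | s 1 20 0 | s 1 28 0 | s 1 36 2 | s 1 44 13 | s 1 52 13 | s 1 60 18 | s 1 68 16 | s 1 76 12 | s 1 84 11 | s 1 92 3 | 
s -1 -4 1 | s -1 4 0 | s -1 12 0 | s -1 20 0 | s -1 28 2 | s -1 36 13 | s -1 44 10 | s -1 52 18 | s -1 60 15 | s -1 68 17 | s -1 76 11 | s -1 84 17 | s -1 92 12 | 
((599.9126586914062, 241.878173828125), 27.622709274291992) [599.59311353 240.89397719  10.05147377]
```

View pics/w4.png

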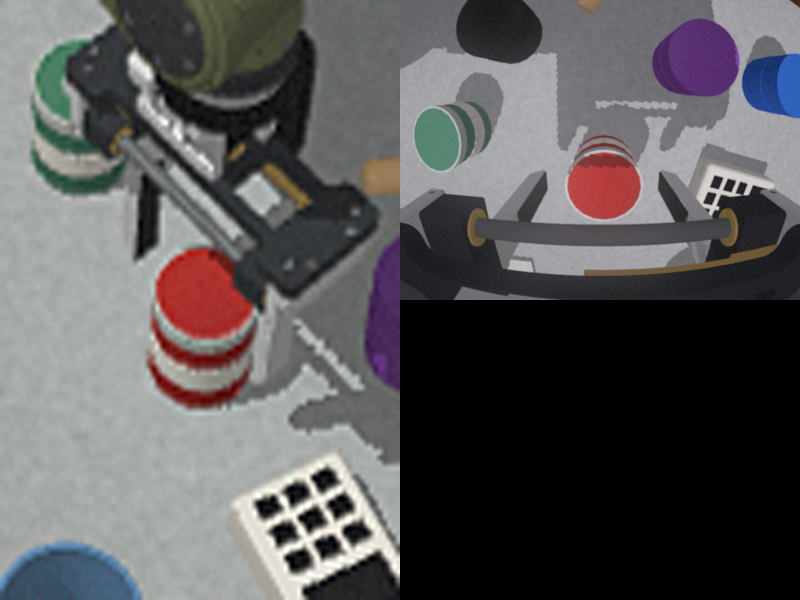

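The fingers now straddle the tin, at (150,230) and (262,330) in the scene panel. The tips are about 35 mm above the reported TCP, at z≈45. I'll go 14 mm lower and close.

Request:
arm_command:
  plan:
    - [1,0.001,0.0005,0.007,0]
    - [1,0,0,0.007,0]
    - [1,0,0,0,0]
    - [-1,0,0,0,0]
    - [-1,0,0,0,0]
    - [-1,0,0,0,0]
    - [-1,0,0,0,0]
    - [-1,0,0,0,0]
    - [-1,0,0,0,0]
    - [-1,0,0,0,0]
    - [-1,0,0,0,0]
  newtons: 20

```text
clock: 8.6
eef_pos: [599.8, 241.9, -3.8]
eef_rot: [3.141, -0.0, 1.799]
wrist_force: [-0.7, -1.0, 2.2]
finger_gap: 59.7
finger_force: 20.0
```

Request:
arm_command:
  plan:
    - [-1,0,0,-0.015,0]
    - [-1,0,0,-0.025,0]
    - [-1,0,0,-0.025,0]
    - [-1,-0.0278,-0.021,0,0]
    - [-1,-0.0278,-0.021,0,0]
    - [-1,-0.0278,-0.021,0,0]
    - [-1,-0.0278,-0.021,0,0]
    - [-1,-0.0278,-0.021,0,0]
    - [-1,-0.0278,-0.021,0,0]
    - [-1,-0.0278,-0.021,0,0]
    - [-1,0,0,0,0]
    - [-1,0,0,0,0]

```text
clock: 10.1
eef_pos: [500.9, 19.5, 61.6]
eef_rot: [3.141, 0.0, 1.799]
wrist_force: [-0.0, 0.1, -3.2]
finger_gap: 60.0
finger_force: 20.0
```

Run:
```python
from h import *
from cell import manip,eyes
c=eyes.camera("wrist");s=eyes.camera("scene");st=manip.read_state();cv2.imwrite("pics/w5.png",c["img"])
T=st["eef_pos"];print(T,st["eef_rot"],st["finger_gap"],st["wrist_force"],st["clock"])
print(redlid(c,T[2]+4+62)[0])
O=np.array([515,-41.3]);th=-np.pi/2+np.radians(13.45);ex=np.array([np.cos(th),np.sin(th)]);ey=np.array([-ex[1],ex[0]])
print("lane",(T[:2]-O)@ex,(T[:2]-O)@ey)
P=fcloud(c);h=cv2.cvtColor(c["img"],cv2.COLOR_BGR2HSV)
# flap orange by height, strips edges
m=(h[...,1]>150)&(h[...,0]>5)&(h[...,0]<22)
L=np.stack([(P[...,:2]-O)@ex,(P[...,:2]-O)@ey,P[...,2]],-1)
k=m&(abs(L[...,0])<40)&(abs(L[...,1])<50); print("flap",k.sum(),np.nanpercentile(L[k],[2,50,98],axis=0).round(1))
```

```text
[500.90308555  19.83755344  61.26659708] [ 3.14125417e+00 -8.51292777e-06  1.79957453e+00] 59.6716177801595 [-0.0586676   0.26243732 -3.56703893] 10.2
((501.1611633300781, 19.158946990966797), 27.816089630126953)
lane -62.739646346676416 0.5101123549514169
flap 0 [nan nan nan]
  return np.nanmean(a, axis, out=out, keepdims=keepdims)
```

View pics/w5.png

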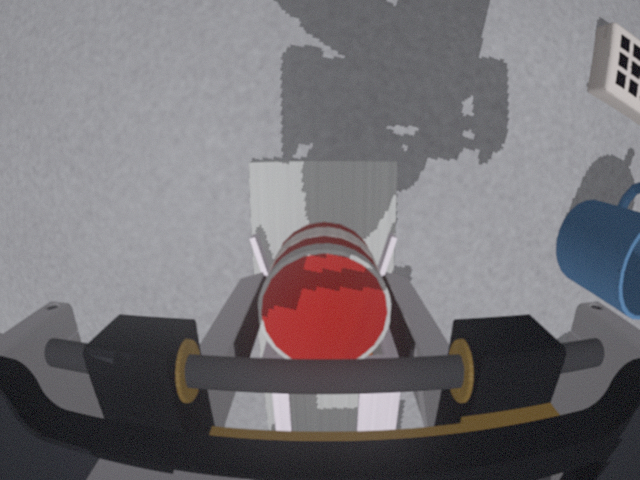

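The tin's lid at (325,305) is centred over the floor plate, whose entry edge runs (250,161)–(397,161), which puts it at lane x≈-62. Lowering now.

Request:
arm_command:
  plan:
    - [-1,0,0,0.02,0]
    - [-1,0,0,0.02,0]
    - [-1,0,0,0.012,0]
    - [-1,0,0,0.004,0]
    - [-1,0,0,0.002,0]
    - [-1,0,0,0.001,0]
    - [-1,0,0,0,0]

```text
clock: 11.08
eef_pos: [500.8, 19.1, 2.4]
eef_rot: [3.141, 0.0, 1.799]
wrist_force: [0.2, 0.2, -2.7]
finger_gap: 59.6
finger_force: 20.0
```

Request:
arm_command:
  plan:
    - [-1,0,0,0.001,0]
    - [-1,0,0,0,0]

```text
clock: 11.32
eef_pos: [500.9, 19.1, 2.1]
eef_rot: [3.141, 0.0, 1.799]
wrist_force: [-4.3, -0.1, 9.5]
finger_gap: 59.4
finger_force: 20.0
```

Request:
arm_command:
  plan:
    - [0.7,0,0,0,0]
    - [0.7,0,0,0,0]
    - [0.7,0,0,0,0]
    - [0.7,0,0,-0.02,0]
    - [0.7,0,0,-0.04,0]
    - [-1,0.03,0,0,0]
    - [-1,0.03,0,0,0]
    - [-1,0,0,0,0]
    - [-1,0,0,0,0]
    - [-1,0,0,0,0]
    - [-1,0,0,0,0]
    - [-1,0,0,0,0]
    - [-1,0,0,0,0]
    - [-1,0,0,0,0]

```text
clock: 13.08
eef_pos: [487.0, 77.6, 61.0]
eef_rot: [3.142, 0.0, 1.799]
wrist_force: [-0.2, -0.1, 0.2]
finger_gap: 0.4
finger_force: 0.0
```

Run:
```python
from h import *
from cell import manip,eyes
c=eyes.camera("wrist");t=eyes.camera("top");st=manip.read_state();cv2.imwrite("pics/w6.png",c["img"])
T=st["eef_pos"];print(T,st["eef_rot"],st["finger_gap"],st["clock"])
O=np.array([515,-41.3]);th=-np.pi/2+np.radians(13.45);ex=np.array([np.cos(th),np.sin(th)]);ey=np.array([-ex[1],ex[0]])
r=redlid(c,68)[0];q=np.array(r[0])-O;print(r,"tin lane",q@ex,q@ey,"tcp lane",(T[:2]-O)@ex,(T[:2]-O)@ey)
L=loc(fcloud(c),st);x,y,z=L.reshape(-1,3).T
k=(abs(x)<20)&(abs(y)<25)&(z>25)&(z<90);print(np.nanmin(L.reshape(-1,3)[k],0),np.nanmax(L.reshape(-1,3)[k],0))
```

```text
[486.99066156  77.60016915  61.05461419] [-3.14155786e+00 -7.40525350e-06  1.79878474e+00] 0.27845882079693174 13.175
((500.577880859375, 20.216951370239258), 1.5658127069473267) tin lane -63.18428017182684 0.2820736833752707 tcp lane -122.15400658490988 0.4146557488691871
[ -8.09541771 -12.35876847  35.75545229] [ 9.92195023 12.63875472 89.99939083]
```

View pics/w6.png

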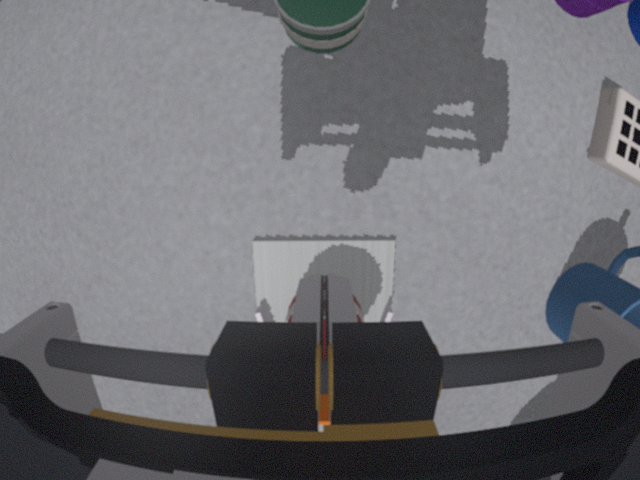

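The closed fingers at (323,280) are aligned on mid-lane behind the tin, and the plate's entry edge is at (255–395,238). I'll drop down and start pushing.

Request:
arm_command:
  plan:
    - [-1,0,0,0.03,-0.006]
    - [-1,0,0,0.032,0]
    - [-1,0,0,0,0]
    - [-1,-0.01,0,0,0]
    - [-1,-0.01,0,0,0]
    - [-1,-0.008,0,0,0]
    - [-1,-0.008,0,0,0]
    - [-1,-0.008,0,0,0]
    - [-1,-0.008,0,0,0]
    - [-1,-0.008,0,0,0]

```text
clock: 14.42
eef_pos: [501.0, 18.9, -0.9]
eef_rot: [-3.142, -0.0, 1.805]
wrist_force: [-2.0, 4.4, 3.4]
finger_gap: -0.1
finger_force: 2.5
```

Request:
arm_command:
  plan:
    - [-1,-0.008,0,0,0]
    - [-1,-0.008,0,0,0]
    - [-1,-0.008,0,0,0]
    - [-1,-0.008,0,0,0]
    - [-1,-0.008,0,0,0]
    - [-1,-0.008,0,0,0]
    - [-1,-0.008,0,0,0]
    - [-1,-0.008,0,0,0]

```text
clock: 15.42
eef_pos: [515.7, -43.3, -1.0]
eef_rot: [-3.141, -0.0, 1.805]
wrist_force: [-1.2, 3.7, 2.9]
finger_gap: 0.2
finger_force: 2.3
```

Run:
```python
from h import *
from cell import manip,eyes
st=manip.read_state();t=eyes.camera("top");s=eyes.camera("scene")
T=st["eef_pos"];O=np.array([515,-41.3]);th=-np.pi/2+np.radians(13.45);ex=np.array([np.cos(th),np.sin(th)]);ey=np.array([-ex[1],ex[0]])
print("tcp lane",(T[:2]-O)@ex,(T[:2]-O)@ey,st["wrist_force"][:2]@ex,st["wrist_force"][:2]@ey)
H=np.zeros((600,800,3),np.uint8);H[:300]=cv2.resize(t["img"][200:310,310:500],(800,300));H[300:,:500]=cv2.resize(s["img"][200:330,130:310],(500,300));cv2.imwrite("pics/p1.png",H)
```

```text
tcp lane 2.1315118682694814 0.1998174898582324 -3.8988344375519683 -0.3244461409509718
```

View pics/p1.png

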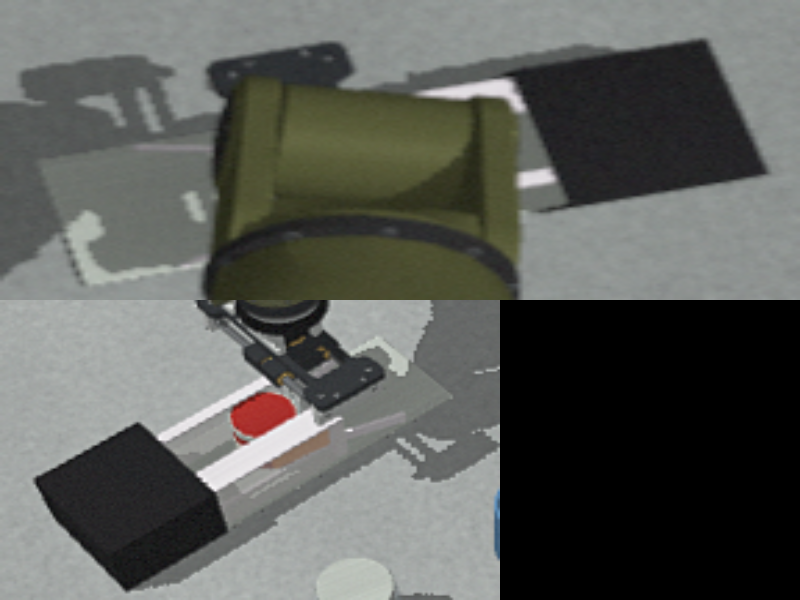

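The red tin (265,415) stands upright between the walls and holds the flap open against the left wall (300,450). Continuing the push.

Request:
arm_command:
  plan:
    - [-1,-0.008,0,0,0]
    - [-1,-0.008,0,0,0]
    - [-1,-0.008,0,0,0]
    - [-1,-0.008,0,0,0]
    - [-1,-0.008,0,0,0]
    - [-1,-0.008,0,0,0]
    - [-1,-0.006,0,0,0]
    - [-1,-0.004,0,0,0]

```text
clock: 16.52
eef_pos: [529.2, -99.8, -1.0]
eef_rot: [-3.141, -0.0, 1.805]
wrist_force: [-2.0, 2.5, 0.8]
finger_gap: 0.6
finger_force: 1.3
```

Request:
arm_command:
  plan:
    - [-1,-0.002,0,0,0]
    - [-1,-0.002,0,0,0]

```text
clock: 16.77
eef_pos: [530.1, -103.3, -1.0]
eef_rot: [-3.141, -0.0, 1.805]
wrist_force: [-2.1, 1.5, -0.4]
finger_gap: 0.3
finger_force: 1.2
```

Request:
arm_command:
  plan:
    - [-1,-0.002,0,0,0]
    - [-1,-0.001,0,0,0]

```text
clock: 17.02
eef_pos: [531.1, -106.4, -0.8]
eef_rot: [3.141, 0.0, 1.805]
wrist_force: [0.7, 1.0, -0.5]
finger_gap: 0.3
finger_force: 0.5
```

Request:
arm_command:
  plan:
    - [-1,-0.002,0,0,0]
    - [-1,-0.002,0,0,0]

```text
clock: 17.27
eef_pos: [531.9, -110.2, -0.9]
eef_rot: [3.141, 0.0, 1.805]
wrist_force: [0.7, 1.0, -0.1]
finger_gap: 0.5
finger_force: 0.6
```

Request:
arm_command:
  plan:
    - [-1,-0.002,0,0,0]
    - [-1,-0.002,0,0,0]

```text
clock: 17.52
eef_pos: [532.7, -114.2, -0.9]
eef_rot: [3.142, -0.0, 1.805]
wrist_force: [-1.4, 0.6, -0.4]
finger_gap: 0.3
finger_force: 0.6
```

Request:
arm_command:
  plan:
    - [-1,-0.002,0,0,0]
    - [-1,-0.002,0,0,0]

```text
clock: 17.77
eef_pos: [533.6, -118.0, -1.0]
eef_rot: [3.142, -0.0, 1.805]
wrist_force: [0.0, 1.4, 0.4]
finger_gap: 0.5
finger_force: 0.6
```

Request:
arm_command:
  plan:
    - [-1,-0.002,0,0,0]
    - [-1,-0.002,0,0,0]

```text
clock: 18.02
eef_pos: [534.5, -121.7, -0.9]
eef_rot: [-3.142, -0.0, 1.805]
wrist_force: [-1.8, 5.8, 0.9]
finger_gap: 0.6
finger_force: 2.7
```

Request:
arm_command:
  plan:
    - [-1,0,0,0,0]
    - [-1,0,0,0,0]

```text
clock: 18.27
eef_pos: [534.5, -121.7, -1.0]
eef_rot: [-3.142, -0.0, 1.805]
wrist_force: [-0.4, 2.7, -0.2]
finger_gap: 0.6
finger_force: 1.3
```

Request:
arm_command:
  plan:
    - [-1,-0.001,0,0,0]
    - [-1,-0.001,0,0,0]
    - [-1,0,0,0,0]

```text
clock: 18.65
eef_pos: [534.8, -123.0, -1.0]
eef_rot: [-3.141, -0.001, 1.805]
wrist_force: [-1.5, 7.9, 2.5]
finger_gap: 0.8
finger_force: 4.0
```

Request:
arm_command:
  plan:
    - [-1,-0.001,0,0,0]
    - [-1,0,0,0,0]
    - [-1,0,0,0,0]

```text
clock: 19.02
eef_pos: [535.0, -123.7, -0.9]
eef_rot: [-3.141, -0.002, 1.805]
wrist_force: [-2.8, 8.7, 4.0]
finger_gap: 0.4
finger_force: 5.1
```

Request:
arm_command:
  plan:
    - [-1,-0.001,0,0,0]
    - [-1,0,0,0,0]
    - [-1,0,0,0,0]
    - [-1,0,0,0,0]

```text
clock: 19.52
eef_pos: [535.1, -124.4, -1.0]
eef_rot: [-3.141, -0.002, 1.805]
wrist_force: [-3.3, 12.6, 5.0]
finger_gap: 0.4
finger_force: 6.2
```

About 13 N in total, so roughly 11–12 N on the plate. I'll ease back slightly and lift straight up through the slot.

Request:
arm_command:
  plan:
    - [-1,0.001,0,0,0]
    - [-1,0.002,0,0,0]
    - [-1,0.002,0,0,0]
    - [-1,0.004,0,0,0]
    - [-1,0.004,0,0,0]
    - [-1,0,0,-0.02,0]
    - [-1,0,0,-0.04,0]
    - [-1,0,0,-0.05,0]
    - [-1,0,0,-0.05,0]
    - [-1,0.05,0,-0.03,0]
    - [-1,0.06,0,0,0]
    - [-1,0.06,0,0,0]
    - [-1,0.06,0,0,0]
    - [-1,0,0,0,0]

```text
clock: 21.28
eef_pos: [478.2, 113.7, 189.3]
eef_rot: [3.141, -0.0, 1.809]
wrist_force: [0.3, -0.6, 0.4]
finger_gap: 0.6
finger_force: 0.0
```

Run:
```python
from h import *
from cell import manip,eyes
st=manip.read_state();t=eyes.camera("top");s=eyes.camera("scene");print(st["eef_pos"],st["wrist_force"])
O=np.array([515,-41.3]);th=-np.pi/2+np.radians(13.45);ex=np.array([np.cos(th),np.sin(th)]);ey=np.array([-ex[1],ex[0]])
for n,c in(("top",t),("scene",s)):
    P=cloud(c);L=np.stack([(P[...,:2]-O)@ex,(P[...,:2]-O)@ey,P[...,2]],-1);h=cv2.cvtColor(c["img"],cv2.COLOR_BGR2HSV)
    for nm,m in(("red",(h[...,1]>140)&((h[...,0]<6)|(h[...,0]>174))),("orange",(h[...,1]>140)&(h[...,0]>6)&(h[...,0]<20))):
        k=m&(L[...,0]>-20)&(L[...,0]<180)&(abs(L[...,1])<50)
        if k.any():print(n,nm,k.sum(),np.nanpercentile(L[k],[2,50,98],axis=0).round(1).tolist())
H=np.zeros((600,800,3),np.uint8);H[:300]=cv2.resize(t["img"][200:310,310:500],(800,300));H[300:,:500]=cv2.resize(s["img"][200:330,130:310],(500,300));cv2.imwrite("pics/p2.png",H)
```

```text
[478.18914945 113.71814857 189.2886243 ] [ 0.25370092 -0.55419059  0.39332794]
top red 353 [[95.9, -21.5, 64.8], [116.4, -0.4, 69.8], [134.8, 21.3, 74.5]]
top orange 87 [[-0.7, -21.5, 18.6], [-0.1, 0.8, 51.8], [2.3, 27.3, 70.6]]
scene red 207 [[97.9, -26.2, 61.7], [115.3, -4.2, 67.4], [130.8, 16.0, 73.6]]
scene orange 69 [[0.8, -22.4, 20.8], [3.3, -8.5, 52.8], [5.3, 11.7, 69.1]]
```

View pics/p2.png

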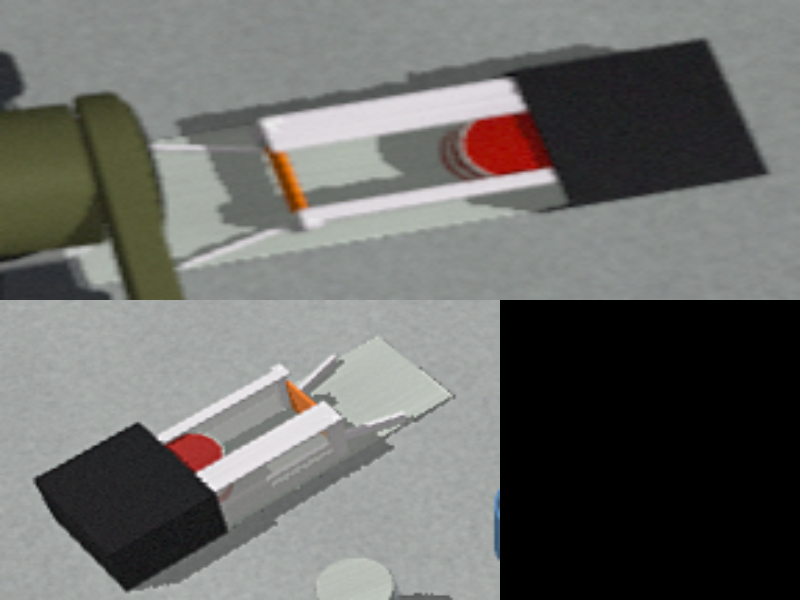

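The flap, top (290,180), is shut across the lane. The tin, top (505,145), stands at lane x≈122 mm and the arm is clear.

```bash
python3 -c "
from cell import ticket
print(ticket.sign_off())"
```

```text
the job is handed in; nothing more can be done
None
```

I handed the job in with the red tin standing in the lane about 122 mm past the flap and the flap shut behind it; I pressed it on the end plate at an estimated 11–12 N (13 N at the wrist, less friction). The sign-off gave no pass or fail.

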